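# Put the check weights back into their block in order of size

### The job

The balance check is finished: put the four steel check weights back into their wooden block, each in the well made for its size, so that they stand in a row from the biggest to the smallest. Stand every weight upright on the bottom of its own well; set them down rather than dropping them, do not knock any over, and leave the balance and the swab tub where they are.

Things in the scene. Friction and masses are not known exactly. Their poses are not given: they have to be found in the camera images.
- weight_500: the biggest of four grey steel check weights, a 500 g weight standing upright and loose on the bench: plain cylinder 42 mm in diameter and 40 mm high, above it a short neck and a 26 mm knob; 58 mm high in all. Origin: centre of its underside; z up along its axis.
- weight_200: the second biggest of four grey steel check weights, a 200 g weight standing upright and loose on the bench: plain cylinder 31 mm in diameter and 29 mm high, above it a short neck and a 20 mm knob; 44 mm high in all. Origin: centre of its underside; z up along its axis.
- weight_100: the second smallest of four grey steel check weights, a 100 g weight standing upright and loose on the bench: plain cylinder 24 mm in diameter and 25 mm high, above it a short neck and a 15.5 mm knob; 37 mm high in all. Origin: centre of its underside; z up along its axis.
- weight_50: the smallest of four grey steel check weights, a 50 g weight standing upright and loose on the bench: plain cylinder 18 mm in diameter and 22 mm high, above it a short neck and a 12 mm knob; 31 mm high in all. Origin: centre of its underside; z up along its axis.
- well_500: the biggest of four round wells in a row by size in the wooden weight block: 51 mm bore, 9 mm deep, 3.5 mm countersunk rim, blue felt floor; takes the 42 mm weight. Origin: well centre, 1.5 mm below the felt's face (where the weight stands) and 10.5 mm below the block's top; z up, +y along the row towards the smallest well. The block is 212 x 70 x 22 mm of brown wood, fixed, lying at any turn.
- well_200: the second biggest of four round wells in a row by size in the wooden weight block: 40 mm bore, 9 mm deep, 3.5 mm countersunk rim, blue felt floor; takes the 31 mm weight. Origin: well centre, 1.5 mm below the felt's face (where the weight stands) and 10.5 mm below the block's top; z up, +y along the row towards the smallest well. Wells are 56.5, 47.5 and 41 mm apart, centre to centre, biggest pair first.
- well_100: the second smallest of four round wells in a row by size in the wooden weight block: 33 mm bore, 9 mm deep, 3.5 mm countersunk rim, blue felt floor; takes the 24 mm weight. Origin: well centre, 1.5 mm below the felt's face (where the weight stands) and 10.5 mm below the block's top; z up, +y along the row towards the smallest well. The block is low (22 mm) and fixed.
- well_50: the smallest of four round wells in a row by size in the wooden weight block: 27 mm bore, 9 mm deep, 3.5 mm countersunk rim, blue felt floor; takes the 18 mm weight. Origin: well centre, 1.5 mm below the felt's face (where the weight stands) and 10.5 mm below the block's top; z up, +y along the row towards the smallest well. The block is low (22 mm) and fixed.
- balance: white bench balance, 180 x 144 x 36 mm, standing nearer the robot's right; must stay put. Origin: centre of its underside, z up.
- swab_tub: round clear tub of pink swabs with a white lid, 77 mm in diameter, 80 mm high, on the far side of the weights; must stay put. Origin: centre of its underside, z up.
Not all that is in view belongs to the job. Leave any blue or green look-alike of the weight_200 alone.

How it is judged:
By the outcome, as a careful person would: the job done as asked, in the order asked, and still so for the second after the job is handed in, with the robot touching nothing.
It also fails if it takes over 99 s, if anything falls off the work surface, if the arm or the gripper's body presses on something with over 40 N, if the wrist force passes 120 N, or if a joint passes its speed limit or range.

### The arm

A 6-joint arm with a two-finger parallel gripper is mounted at the origin on the work surface; the furniture and walls round the work are solid. World frame = base frame: x ahead of the robot, y to its left, z up, the work surface at z = 0. Lengths are in m, angles in rad, forces in N, time in s.
With the tool pointing down it reaches from about 0.3 to 0.875 m from the base axis. Payload 6.4 kg.
Tool frame: the origin (TCP) lies on the centre line of the jaws, within the pads' length; the fingertips stand ahead of it and the grasp point (between the pads) lies 3 mm ahead of it (bot.finger_overhang is the z of the fingertips in the tool frame, in m); z points along the fingers, y is the line along which they close (so a half turn about z gives the same grasp; the last joint's range is limited). The gripper opens to 85 mm and grips with 20 to 120 N. Pads are 22 mm wide; open, the fingers measure 114 mm over their backs; the gripper's body (76 mm by 85 mm) begins 54 mm behind the grasp point. The pads swing forward as they close: fully open they stand 13 mm farther back than shut.
Start: joints at [0.934, 0.181, 1.607, -0, 1.354, -0.206], TCP at [0.24, 0.522, 0.253] pointing down, gripper open.
Joint ranges: [-2.99, 2.99], [-0.89, 2.07], [0.3, 2.58], [-1.14, 4.28], [0, 2.63], [-3.12, 3.12]. Speed limits (rad/s): [2.57, 2.57, 3.01, 3.14, 3.14, 3.14].

### API

Orientations are given as a unit quaternion [x, y, z, w].
In Python, from workcell import bot gives the robot as it stands. The module is installed in compiled form; this text tells all that it offers.
- The arm moves only by the shell command python3 -m pendant 'ROWS' [OPENING] [FORCE]. ROWS is JSON, a list of rows, each a list of 2 entries, a list of its own where there are three numbers: the shift along the tool's x, y, z in units of 0.04 m (1.0 is 0.04 m), then the turn about the tool's z in units of 6 degrees (1.0 is 6 degrees). A call has exactly 8 rows; each row shifts and turns the commanded pose from where the row before left it, along the tool's axes as they then stand; what a row does not reach is not made up. A row lasts 1/10 s, in which the tool goes at most 50 mm and 8.59 degrees, less where a joint would pass 70% of its speed; a pose out of reach is approached as far as the arm can. A call with a number of a shift or a turn outside -1 to 1 is refused whole. A call with a gripper value outside its range is refused whole. OPENING is the finger opening in mm, from 0 to 85.4, set as the call begins (- or left out, the last holds). The fingers move at their own pace and stop on an object; FORCE is the grip in N (left out, the last holds). Time passes only in rows, so rows that do not move let the fingers close, or fill a call up. It gives the time, the measured TCP pose, the force, the opening and the grip force at its end, in the units of the state.
- bot.state(): the state, without advancing time (a new reading comes with each control period).
- bot.read_camera(name): name is "scene" or "top" or "wrist"; returns a dict with "image" (420x560x3 uint8, blue, green, red), "z_map" (420x560 float32, m along the optical axis (not along the pixel's ray), 0 where there is no reading), "fovy" (degrees; the focal length in pixels is half the picture's height over the tangent of half this angle, whatever the lens; pixels are square), "cx", "cy" (the principal point, pixels), "R" (3x3) and "t" (3): a world point X has camera coordinates R X + t. Camera axes: x right, y down, z forward; pixel columns grow to the right and rows downward; lengths in m; the calibration is good to about 2 mm. A picture is of the moment at which its call begins.
- bot.sign_off(): hands the job in; it is judged then, once.
Trained networks look in the newest picture that a camera, given by its name, has taken for a name from the list of things; names that differ only in an ending like _2 or _b are one class to them, and where a whole thing is asked for, a point or a joint stands for the part that bears it (a point fixed in the world has none). Each returns a list of dicts, best first, with "p" (0 to 1); they miss things now and then, are a little off and sometimes report something else, mostly with a low value. They report only what shows in the picture. A call takes as long as a camera call. They do not tell look-alikes from the thing itself.
- bot.recognise(camera, label): "point" ([row, column] in pixels, amid what is visible of it).
- bot.outline_of(camera, label): "region" (420x560 bool, what is visible of it) and "point" ([row, column] in pixels, amid what is visible of it).
- bot.place_of(camera, label): "point" ([row, column] in pixels: a listed point, or the origin of a listed thing).
The state is a dict: "clock": time; "joint_pos": joint angles; "joint_velocities": joint speeds; "joint_torque": joint torques, N m; "ee_pos": TCP position; "ee_rot": TCP orientation; "ft_force": force on the tool from outside, world axes, zero at the start; "torque": the same for the moment, N m; "gripper_width": opening from 0.0 (shut) to 1.0 (fully open); "gripper_force": force on a finger pad.
Only numpy, scipy, OpenCV 4.12 (cv2) and the standard library are available. Lean on these libraries where they do the work, as an engineer would, in place of code of your own. Each camera call takes 0.05 s, during which the arm holds its last target. There are 200 camera calls.

## Working session

There is one attempt and no reset: what is moved stays moved. The work goes in short steps, Python scripts to look and compute and a shell command to move; the robot and the scene stay as the last step left them, time stands still between calls to the robot, and variables do not carry over. Pictures are saved under pics/ and viewed, at most 16 in all, crops included, and the job is handed in when it is done.

```bash
mkdir -p pics; cat > h.py <<'E'
import numpy as np, cv2
from workcell import bot
def cam(n):
    c=bot.read_camera(n); c['f']=c['image'].shape[0]/2/np.tan(np.radians(c['fovy'])/2); return c
def ray(c,p):
    d=np.array([(p[1]-c['cx'])/c['f'],(p[0]-c['cy'])/c['f'],1.0]); R=np.array(c['R']);t=np.array(c['t'])
    return -R.T@t, R.T@d
def atz(c,p,z):
    o,d=ray(c,p); return o+d*(z-o[2])/d[2]
def cloud(c):
    v,u=np.indices(c['z_map'].shape); z=c['z_map']
    P=np.stack([(u-c['cx'])/c['f']*z,(v-c['cy'])/c['f']*z,z],-1)
    return (P-np.array(c['t']))@np.array(c['R'])
E
python3 - <<'E'
from h import *
print(bot.state(), bot.finger_overhang)
for n in ['scene','top']:
    c=cam(n); cv2.imwrite(f'pics/{n}0.png',c['image']); P=cloud(c)
    print(n,c['t'],c['f'])
    for l in ['weight_500','weight_200','weight_100','weight_50','well_500','well_200','well_100','well_50','balance','swab_tub']:
        for r in bot.place_of(n,l)[:3]:
            q=np.array(r['point']); i=np.clip(q.astype(int),0,[419,559])
            print(l,round(r['p'],2),q.round(1),'z0',atz(c,q,0.0115 if 'well' in l else 0)[:2].round(4),'cl',P[i[0],i[1]].round(3))
E
```

```text
{'clock': 0.0, 'joint_pos': array([ 9.33678371e-01,  1.81532981e-01,  1.60797386e+00, -6.23476211e-05,
        1.35381555e+00, -2.06331752e-01]), 'joint_velocities': array([-1.66607873e-04, -7.83528302e-04,  8.97739426e-05, -9.84004577e-04,
        9.52293861e-04, -8.73882258e-04]), 'joint_torque': array([ 7.71559698e-04, -4.44857848e+01, -3.51349890e+01, -3.56802946e-05,
        8.66296585e-03, -5.75206997e-06]), 'ee_pos': array([0.23982144, 0.52204306, 0.25240516]), 'ee_rot': array([ 2.13724801e-01,  9.76893526e-01, -8.01553139e-04, -3.26251310e-04]), 'ft_force': array([ 0.62592592,  0.42276491, -0.4047613 ]), 'torque': array([0.06576668, 0.00943533, 0.01541538]), 'gripper_force': 0.0, 'gripper_width': 1.0008342482199089} 0.022
scene [0.38849333 0.19825777 0.77832131] 439.7717562890314
weight_500 0.94 [204.9 266.8] z0 [ 0.5604 -0.0459] cl [ 0.562 -0.045  0.003]
weight_500 0.78 [223.  336.9] z0 [ 0.383  -0.0877] cl [ 0.373 -0.064  0.017]
weight_500 0.74 [194.1 299.8] z0 [ 0.5275 -0.1416] cl [ 0.514 -0.118  0.016]
weight_200 0.94 [204.9 266.8] z0 [ 0.5604 -0.0459] cl [ 0.562 -0.045  
[... 3010 characters left out ...]
0 0.7 [181.7 220.4] z0 [0.5719 0.167 ] cl [0.574 0.168 0.012]
well_100 0.62 [190.9 207.8] z0 [0.5482 0.1993] cl [0.551 0.202 0.01 ]
well_100 0.62 [204.2 194.9] z0 [0.5139 0.2319] cl [0.514 0.233 0.015]
well_50 0.7 [181.7 220.4] z0 [0.5719 0.167 ] cl [0.574 0.168 0.012]
well_50 0.62 [190.9 207.8] z0 [0.5482 0.1993] cl [0.551 0.202 0.01 ]
well_50 0.62 [204.2 194.9] z0 [0.5139 0.2319] cl [0.514 0.233 0.015]
balance 0.65 [281.4 382.4] z0 [ 0.3118 -0.2412] cl [ 0.314 -0.233  0.031]
balance 0.62 [181.4 222.9] z0 [0.5752 0.1622] cl [0.574 0.163 0.012]
swab_tub 0.81 [145.3 319.4] z0 [ 0.6693 -0.0932] cl [ 0.645 -0.084  0.08 ]
swab_tub 0.61 [174.  364.7] z0 [ 0.5895 -0.2096] cl [ 0.586 -0.204  0.016]
```

```bash
python3 - <<'E'
import cv2
a=cv2.imread('pics/top0.png'); cv2.imwrite('pics/topc.png',cv2.resize(a[110:320,160:440],(800,600),interpolation=cv2.INTER_CUBIC))
E
```

```text
(no output)
```

View pics/topc.png

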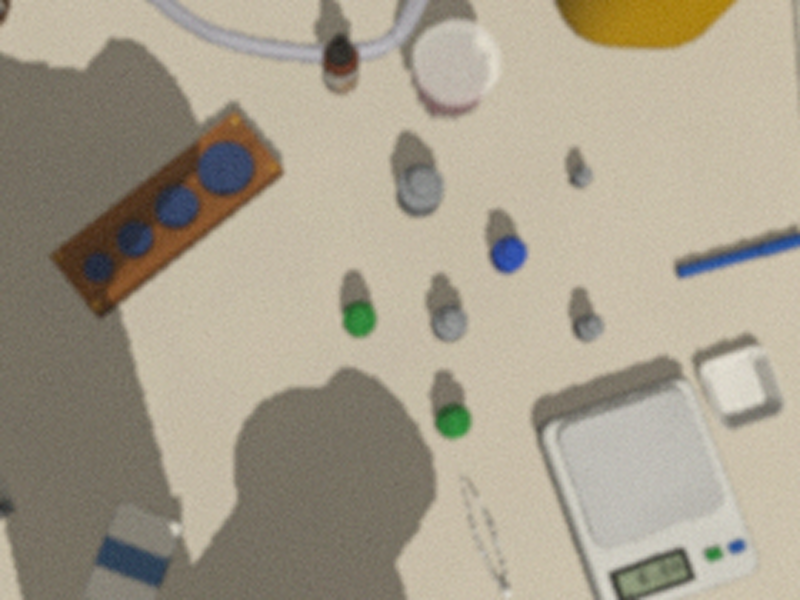

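View pics/scene0.png

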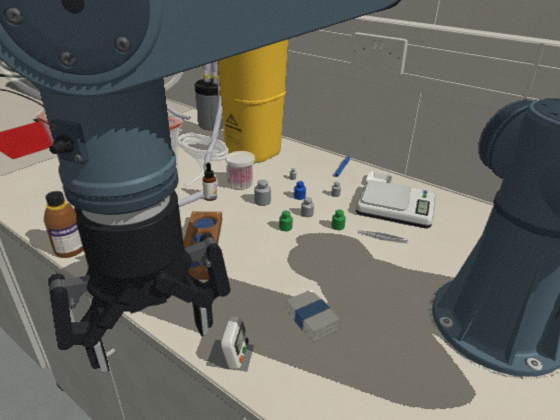

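The top view shows the 500 at about (307,176), the 200 at (317,223), the 100 at (366,224) and the 50 at (363,171), all as column, row. The blue and green ones are look-alikes. The wells run from (239,168), biggest, down-left to (194,203), smallest. In the scene view the arm hides part of the block.

```bash
cat >> h.py <<'E'
from scipy.spatial.transform import Rotation as Ro
def wells(c):
    im=c['image']; hsv=cv2.cvtColor(im,cv2.COLOR_BGR2HSV)
    m=cv2.inRange(hsv,(100,90,30),(130,255,255)); n,l,s,ce=cv2.connectedComponentsWithStats(m)
    return [(s[i][4],ce[i][::-1],atz(c,ce[i][::-1],.013)[:2]) for i in range(1,n) if s[i][4]>40]
def knob(c,seed,h,r=.03):
    P=cloud(c).reshape(-1,3); k=(np.hypot(*(P[:,:2]-seed).T)<r)&(P[:,2]>h-.006)&(P[:,2]<h+.008)&(c['z_map'].ravel()>0)
    q=P[k]; return k.sum(), (q[:,:2].max(0)+q[:,:2].min(0))/2, q.mean(0) 
def go(x,y,z,yaw=None):
    """remaining move in tool axes, units; yaw= world direction (deg) of tool y"""
    s=bot.state(); R=Ro.from_quat(s['ee_rot']).as_matrix(); yw=np.degrees(np.arctan2(R[1,1],R[0,1]))
    dt=0
    if yaw is not None:
        dt=-((yaw-yw+90)%180-90)   # turn about tool z (down): opposite sign
        R=R@Ro.from_euler('z',dt,degrees=True).as_matrix()
    d=R.T@(np.array([x,y,z])-s['ee_pos'])/.04
    print('pos',s['ee_pos'].round(4),'yaw',yw.round(2),'TURN first',round(dt/6,2),'SHIFT',d.round(2),'t',s['clock'],'w',round(s['gripper_width'],3),'gf',s['gripper_force'])
E
python3 - <<'E'
from h import *
c=cam('top')
for w in wells(c): print(w[0],w[1].round(1),w[2].round(4))
for n,px,h in [(500,(174,307),.058),(200,(222,317),.044),(100,(223,366),.037),(50,(171,363),.031)]:
    s=atz(c,px,h)[:2]; k=knob(c,s,h); print(n,s.round(4),k[0],k[1].round(4),k[2].round(4))
go(.53,-.1,.3,0)
w=cam('wrist'); R=Ro.from_quat(bot.state()['ee_rot']).as_matrix()
o=-np.array(w['R']).T@np.array(w['t']); print('camera in tool', R.T@(o-bot.state()['ee_pos']), R.T@np.array(w['R']).T[:,2],w['fovy'])
E
```

```text
213 [168.4 238.4] [0.6062 0.1204]
121 [182.  221.4] [0.5706 0.1642]
64 [193.7 207.1] [0.5406 0.2008]
109 [198.6 337.7] [ 0.5228 -0.1346]
161 [198.7 419.9] [ 0.5193 -0.3451]
8144 [287.7  69.4] [0.3082 0.5396]
185 [306.1 205.7] [0.2587 0.2003]
500 [ 0.5777 -0.0542] 83 [ 0.5811 -0.0557] [ 0.5811 -0.0558  0.0566]
200 [ 0.4595 -0.0768] 47 [ 0.4611 -0.0785] [ 0.4618 -0.0792  0.0433]
100 [ 0.456  -0.1989] 29 [ 0.4573 -0.2027] [ 0.4568 -0.2027  0.0358]
50 [ 0.5899 -0.1988] 18 [ 0.5938 -0.2011] [ 0.5939 -0.2026  0.0289]
pos [0.2401 0.5225 0.2533] yaw 65.32 TURN first 10.89 SHIFT [-15.56   7.25  -1.17] t 1.15 w 1.001 gf 0.0
camera in tool [ 0.07738647  0.00031762 -0.12025475] [-3.02431194e-01 -6.58262736e-04  9.53170992e-01] 62.19934100588258
```

```bash
python3 -c "
from h import *
go(.56,.13,.25,39)"
```

```text
pos [0.2401 0.5225 0.2533] yaw 65.32 TURN first 4.39 SHIFT [-12.66   0.04   0.08] t 1.2 w 0.999 gf 0.0
```

```bash
python3 -m pendant '[[[0,0,0],1],[[0,0,0],1],[[0,0,0],1],[[0,0,0],1],[[0,0,0],0.39],[[-0.5,0,0],0],[[-0.9,0,0],0],[[-1,0,0],0]]' && python3 -m pendant '[[[-1,0,0],0],[[-1,0,0],0],[[-1,0,0],0],[[-1,0,0],0],[[-1,0,0],0],[[-1,0,0],0],[[-1,0,0],0],[[-1,0,0],0]]' && python3 -m pendant '[[[-0.9,0,0],0],[[-0.7,0,0],0],[[-0.4,0,0],0],[[-0.2,0,0],0],[[0,0,0],0],[[0,0,0],0],[[0,0,0],0],[[0,0,0],0]]' 60 && python3 - <<'E'
from h import *
c=cam('wrist'); cv2.imwrite('pics/w1.png',c['image'])
for w in wells(c): print(w[0],w[1].round(1),w[2].round(4))
go(.5811,-.0557,.15,39)
for n,s,h in [(500,(.581,-.0557),.058),(200,(.461,-.0785),.044),(100,(.457,-.2027),.037),(50,(.5938,-.2011),.031)]:
  try: k=knob(c,np.array(s),h); print(n,k[0],k[1].round(4),k[2].round(4))
  except Exception as e: print(e)
E
```

```text
clock: 2.0
ee_pos: [0.3005, 0.4475, 0.2533]
ee_rot: [0.43, 0.903, 0.0, 0.0]
ft_force: [0.4, 0.5, -0.4]
gripper_width: 0.998
gripper_force: 0.0
clock: 2.8
ee_pos: [0.5027, 0.1977, 0.2535]
ee_rot: [0.431, 0.902, 0.0, 0.0]
ft_force: [-0.3, 0.3, -0.7]
gripper_width: 1.007
gripper_force: 0.0
clock: 3.6
ee_pos: [0.5566, 0.1317, 0.2534]
ee_rot: [0.43, 0.903, 0.0, -0.0]
ft_force: [0.2, 0.2, 0.3]
gripper_width: 0.701
gripper_force: 0.0
542 [ 65.7 311.4] [0.5167 0.2351]
755 [109.9 309.3] [0.5419 0.2028]
998 [157.5 307.5] [0.5715 0.1654]
1428 [209.2 305.2] [0.6064 0.1208]
453 [317.5 118.4] [ 0.5204 -0.1262]
pos [0.5567 0.1315 0.2534] yaw 39.05 TURN first 0.01 SHIFT [-4.02 -2.47  2.58] t 3.65 w 0.702 gf 0.0
zero-size array to reduction operation maximum which has no identity
200 273 [ 0.4617 -0.0767] [ 0.462  -0.0751  0.0426]
100 143 [ 0.456  -0.1993] [ 0.4563 -0.1983  0.0354]
50 62 [ 0.5945 -0.1999] [ 0.5939 -0.1993  0.0295]
```

View pics/w1.png

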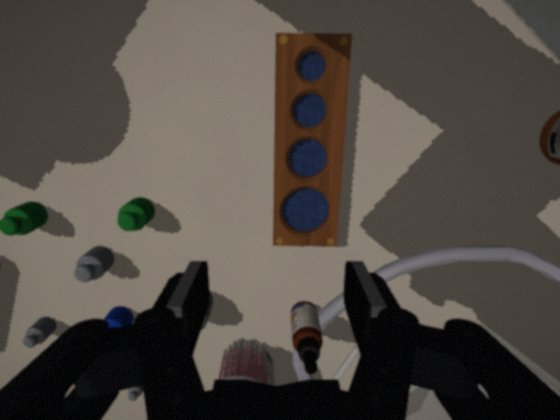

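```bash
python3 -m pendant '[[[-0.3,-0.2,0],0],[[-0.6,-0.4,0.2],0],[[-0.7,-0.45,0.4],0],[[-0.7,-0.45,0.5],0],[[-0.7,-0.42,0.5],0],[[-0.6,-0.35,0.5],0],[[-0.3,-0.15,0.3],0],[[-0.12,-0.05,0.18],0]]' && python3 -m pendant '[[[0,0,0],0],[[0,0,0],0],[[0,0,0],0],[[0,0,0],0],[[0,0,0],0],[[0,0,0],0],[[0,0,0],0],[[0,0,0],0]]' && python3 - <<'E'
from h import *
c=cam('wrist'); cv2.imwrite('pics/w2.png',c['image'])
k=knob(c,np.array((.581,-.0557)),.058); print(k)
print(bot.finger_overhang); P=cloud(c)
s=bot.state(); T=(P-s['ee_pos'])@Ro.from_quat(s['ee_rot']).as_matrix()
m=(c['z_map']>0)&(abs(T[...,0])<.02)&(abs(T[...,1])<.06)&(T[...,2]<.05); q=T[m]; print('tips',q[:,2].max(),np.percentile(q[:,2],[50,90,99]), len(q), q[q[:,2]>np.percentile(q[:,2],90)].mean(0))
for n,s,h in [(200,(.461,-.0785),.044),(100,(.457,-.2),.037),(50,(.5938,-.2),.031)]:
  try: k=knob(c,np.array(s),h); print(n,k[0],k[1].round(4),k[2].round(4))
  except Exception as e: print(e)
go(.5811,-.0557,.036)
E
```

```text
clock: 4.45
ee_pos: [0.5811, -0.058, 0.149]
ee_rot: [0.432, 0.902, -0.0, -0.001]
ft_force: [-0.3, 0.5, 0.1]
gripper_width: 0.705
gripper_force: 0.0
clock: 5.25
ee_pos: [0.5814, -0.0564, 0.1501]
ee_rot: [0.431, 0.903, -0.0, -0.0]
ft_force: [0.6, -0.3, -1.6]
gripper_width: 0.703
gripper_force: 0.0
(np.int64(1171), array([ 0.58109292, -0.0536603 ]), array([ 0.58051327, -0.05314798,  0.05699474]))
0.022
tips 0.01759092431767078 [-0.0458615  -0.01512782  0.01027787] 40577 [ 0.00530433  0.00026646 -0.00192906]
200 795 [ 0.4618 -0.0775] [ 0.4625 -0.0764  0.0428]
100 354 [ 0.4563 -0.2008] [ 0.4568 -0.1991  0.0354]
zero-size array to reduction operation maximum which has no identity
pos [ 0.5815 -0.0565  0.1501] yaw 38.98 TURN first 0.0 SHIFT [0.02 0.01 2.85] t 5.3 w 0.699 gf 0.0
```

View pics/w2.png

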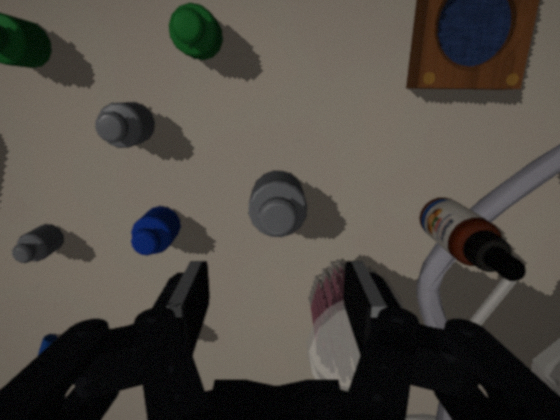

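The wrist view shows the 500 at (277,203) between the fingers, with the tub at (335,330) close to the right finger. I'll turn the jaws so they clear the tub, then go down.

```bash
python3 -m pendant '[[[0,0,0],-1],[[0,0,0],-1],[[0,0,0],-1],[[0,0,0],-1],[[0,0,0],-0.4],[[0.02,0.04,0],0],[[0,0,0.3],0],[[0,0,0.5],0]]' 60 && python3 -m pendant '[[[0,0,0.5],0],[[0,0,0.5],0],[[0,0,0.4],0],[[0,0,0.3],0],[[0,0,0.2],0],[[0,0,0],0],[[0,0,0],0],[[0,0,0],0]]' && python3 -m pendant '[[[0,0,0],0],[[0,0,0],0],[[0,0,0],0],[[0,0,0],0],[[0,0,0],0],[[0,0,0],0],[[0,0,0],0],[[0,0,0],0]]' 36 40 && python3 -c "
from h import *
go(.5814,-.0548,.042)"
```

```text
clock: 6.1
ee_pos: [0.5825, -0.0549, 0.1186]
ee_rot: [0.214, 0.977, -0.0, 0.002]
ft_force: [-0.1, -1.3, 0.3]
gripper_width: 0.702
gripper_force: 0.0
clock: 6.9
ee_pos: [0.5822, -0.0549, 0.043]
ee_rot: [0.213, 0.977, -0.0, 0.001]
ft_force: [-0.3, -0.4, 0.6]
gripper_width: 0.7
gripper_force: 0.0
clock: 7.7
ee_pos: [0.5821, -0.055, 0.0432]
ee_rot: [0.213, 0.977, -0.0, 0.001]
ft_force: [-1.7, -0.1, 6.2]
gripper_width: 0.477
gripper_force: 40.4
pos [ 0.5821 -0.055   0.0432] yaw 65.38 TURN first 0.0 SHIFT [ 0.02 -0.    0.03] t 7.7 w 0.477 gf 40.427985191345215
```

```bash
python3 -m pendant '[[[0,0,-0.2],0],[[0,0,-0.5],0],[[0,0,-0.7],0],[[0,0,-0.8],0],[[0,0,-0.8],0],[[0,0,-0.5],0.5],[[0,0,-0.3],0.9],[[0,0,0],1]]' && python3 -m pendant '[[[0,0,0],1],[[0,0,0],0.8],[[0,0,0],0.2],[[0,0,0],0],[[0,0,0],0],[[0,0,0],0],[[0,0,0],0],[[0,0,0],0]]' && python3 -c "
from h import *
go(.6064,.1208,.065,38.1)"
```

```text
clock: 8.5
ee_pos: [0.5821, -0.0548, 0.1963]
ee_rot: [0.336, 0.942, 0.0, 0.002]
ft_force: [0.5, -0.4, -4.1]
gripper_width: 0.477
gripper_force: 41.4
clock: 9.3
ee_pos: [0.5814, -0.0547, 0.1941]
ee_rot: [0.431, 0.903, -0.0, -0.0]
ft_force: [0.4, 0.6, -3.8]
gripper_width: 0.475
gripper_force: 41.4
pos [ 0.5814 -0.0547  0.1941] yaw 39.0 TURN first 0.15 SHIFT [3.07 3.2  3.23] t 9.3 w 0.475 gf 41.4374577999115
```

```bash
python3 -m pendant '[[[0,0,0],0.15],[[0.3,0.3,0],0],[[0.6,0.6,0],0],[[0.7,0.7,0],0],[[0.7,0.75,0],0],[[0.5,0.55,0],0],[[0.2,0.2,0],0],[[0.07,0.1,0],0]]' && python3 -m pendant '[[[0,0,0.2],0],[[0,0,0.4],0],[[0,0,0.5],0],[[0,0,0.5],0],[[0,0,0.5],0],[[0,0,0.2],0],[[0,0,0],0],[[0,0,0],0]]' && python3 - <<'E'
from h import *
c=cam('wrist'); cv2.imwrite('pics/w3.png',c['image'])
for w in wells(c): print(w[0],w[1].round(1),w[2].round(4))
for n,s,h in [(200,(.461,-.0785),.044),(100,(.457,-.2),.037),(50,(.5938,-.2),.031)]:
  try: k=knob(c,np.array(s),h); print(n,k[0],k[1].round(4),k[2].round(4))
  except Exception as e: print(e)
go(.6064,.1208,.057,38.1)
E
```

```text
clock: 10.1
ee_pos: [0.6061, 0.1228, 0.1939]
ee_rot: [0.437, 0.9, -0.0, -0.0]
ft_force: [0.2, -0.7, -4.2]
gripper_width: 0.48
gripper_force: 41.6
clock: 10.9
ee_pos: [0.6067, 0.1203, 0.1023]
ee_rot: [0.438, 0.899, 0.0, 0.0]
ft_force: [0.2, -0.2, -4.5]
gripper_width: 0.474
gripper_force: 41.6
2775 [ 43.2 275.4] [0.5418 0.2032]
3352 [131.1 275.5] [0.571  0.1658]
2105 [207. 276.] [0.6002 0.1289]
77 [374.9 270.9] [0.6781 0.023 ]
224 [387.3   5.5] [ 0.527  -0.1098]
zero-size array to reduction operation maximum which has no identity
zero-size array to reduction operation maximum which has no identity
zero-size array to reduction operation maximum which has no identity
pos [0.6072 0.1205 0.103 ] yaw 38.04 TURN first -0.01 SHIFT [ 0.02 -0.01  1.15] t 10.95 w 0.478 gf 41.56321048736572
```

View pics/w3.png

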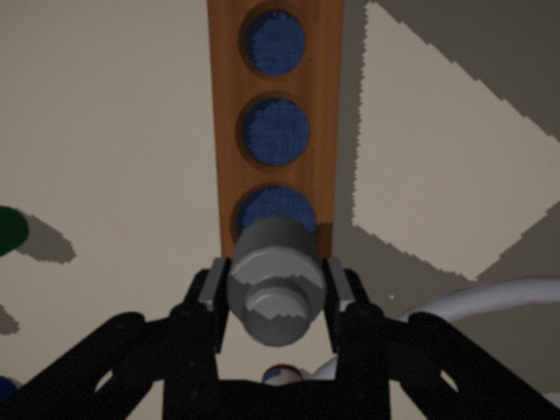

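The weight is held upright at (277,280) and lines up with the row. Now lowering it into the well.

```bash
python3 -m pendant '[[[0.01,0,0.2],0],[[0,0,0.3],0],[[0,0,0.3],0],[[0,0,0.15],0],[[0,0,0.1],0],[[0,0,0.05],0],[[0,0,0.04],0],[[0,0,0],0]]' && python3 -m pendant '[[[0,0,0],0],[[0,0,0],0],[[0,0,0],0],[[0,0,0],0],[[0,0,0],0],[[0,0,0],0],[[0,0,0],0],[[0,0,0],0]]'
```

```text
clock: 11.75
ee_pos: [0.6063, 0.1212, 0.0566]
ee_rot: [0.438, 0.899, 0.0, 0.0]
ft_force: [0.2, 0.6, -4.4]
gripper_width: 0.475
gripper_force: 41.6
clock: 12.55
ee_pos: [0.6062, 0.1212, 0.0565]
ee_rot: [0.438, 0.899, -0.0, -0.0]
ft_force: [-0.1, 0.3, -3.9]
gripper_width: 0.473
gripper_force: 41.6
```

```bash
python3 -m pendant '[[[0,0,0.02],0],[[0,0,0],0],[[0,0,0.02],0],[[0,0,0],0],[[0,0,0],0],[[0,0,0],0],[[0,0,0],0],[[0,0,0],0]]'
```

```text
clock: 13.35
ee_pos: [0.6063, 0.1213, 0.0562]
ee_rot: [0.438, 0.899, -0.0, 0.0]
ft_force: [-5.0, 0.2, 8.0]
gripper_width: 0.473
gripper_force: 42.9
```

Contact is made, so the weight is standing on the felt. I'll release it and raise the gripper.

```bash
python3 -m pendant '[[[0,0,0],0],[[0,0,0],0],[[0,0,0],0],[[0,0,0],0],[[0,0,0],0],[[0,0,0],0],[[0,0,0],0],[[0,0,0],0]]' 58 && python3 -m pendant '[[[0,0,-0.2],0],[[0,0,-0.3],0],[[0,0,-0.5],0],[[0,0,-0.7],0],[[0,0,-0.8],0],[[0,0,-0.7],0],[[0,0,-0.2],0],[[0,0,0],0]]' && python3 - <<'E'
from h import *
c=cam('wrist'); cv2.imwrite('pics/w4.png',c['image'])
k=knob(c,np.array((.6064,.1208)),.071); print(k)
go(.4616,-.0775,.12,38.1)
E
```

```text
clock: 14.15
ee_pos: [0.6062, 0.1212, 0.0549]
ee_rot: [0.438, 0.899, -0.0, -0.0]
ft_force: [-0.1, 0.9, 0.5]
gripper_width: 0.679
gripper_force: 0.0
clock: 14.95
ee_pos: [0.6074, 0.1213, 0.1934]
ee_rot: [0.438, 0.899, 0.001, 0.002]
ft_force: [-0.2, 0.1, -1.1]
gripper_width: 0.676
gripper_force: 0.0
(np.int64(935), array([0.60593959, 0.12263659]), array([0.60522137, 0.1233924 , 0.06998875]))
pos [0.6063 0.1212 0.1914] yaw 38.08 TURN first -0.0 SHIFT [-1.68 -5.91  1.78] t 15.0 w 0.677 gf 0.0
```

View pics/w4.png

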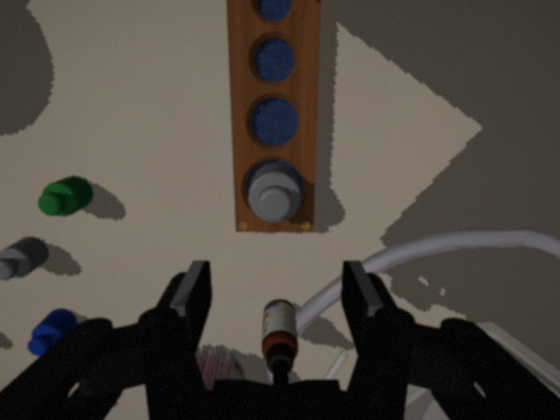

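The 500 stands upright in its well at (274,190). Next is the 200.

```bash
python3 -m pendant '[[[-0.1,-0.4,0],0],[[-0.25,-0.9,0],0],[[-0.3,-1,0.2],0],[[-0.3,-1,0.4],0],[[-0.3,-1,0.4],0],[[-0.25,-0.9,0.4],0],[[-0.13,-0.5,0.3],0],[[-0.05,-0.2,0.08],0]]' 50 && python3 -m pendant '[[[0,0,0],0],[[0,0,0],0],[[0,0,0],0],[[0,0,0],0],[[0,0,0],0],[[0,0,0],0],[[0,0,0],0],[[0,0,0],0]]' && python3 - <<'E'
from h import *
c=cam('wrist'); cv2.imwrite('pics/w5.png',c['image'])
for n,s,h in [(200,(.461,-.0785),.044),(100,(.457,-.2),.037),(50,(.5938,-.2),.031)]:
  try: k=knob(c,np.array(s),h); print(n,k[0],k[1].round(4),k[2].round(4))
  except Exception as e: print(e)
go(.4618,-.0782,.034,38.1)
E
```

```text
clock: 15.8
ee_pos: [0.4586, -0.0776, 0.1168]
ee_rot: [0.439, 0.899, -0.0, -0.003]
ft_force: [-0.6, 0.3, -0.8]
gripper_width: 0.585
gripper_force: 0.0
clock: 16.6
ee_pos: [0.4619, -0.0772, 0.1197]
ee_rot: [0.438, 0.899, -0.0, 0.0]
ft_force: [0.8, -0.3, 1.2]
gripper_width: 0.59
gripper_force: 0.0
200 804 [ 0.4615 -0.0776] [ 0.4609 -0.0767  0.0428]
zero-size array to reduction operation maximum which has no identity
zero-size array to reduction operation maximum which has no identity
pos [ 0.4619 -0.0772  0.1197] yaw 38.08 TURN first -0.0 SHIFT [-0.02 -0.02  2.14] t 16.65 w 0.587 gf 0.0
```

View pics/w5.png

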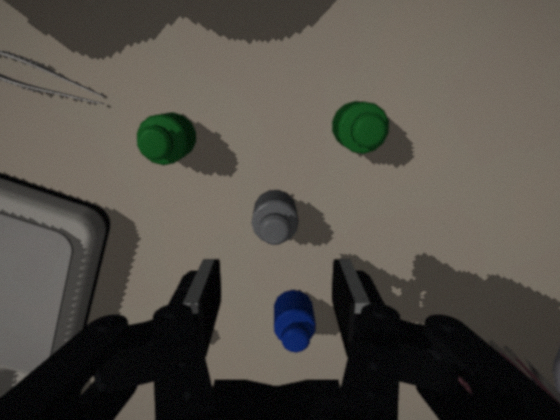

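The 200 sits between the fingers at (275,217) and the look-alikes are clear of the jaws. Going down to grip.

```bash
python3 -m pendant '[[[-0.02,-0.02,0.2],0],[[0,0,0.4],0],[[0,0,0.5],0],[[0,0,0.5],0],[[0,0,0.3],0],[[0,0,0.15],0],[[0,0,0.09],0],[[0,0,0],0]]' 50 && python3 -m pendant '[[[0,0,0],0],[[0,0,0],0],[[0,0,0],0],[[0,0,0],0],[[0,0,0],0],[[0,0,0],0],[[0,0,0],0],[[0,0,0],0]]' 25 35 && python3 -c "
from h import *
go(.5714,.1656,.1,38.1)" && python3 -m pendant '[[[0,0,-0.2],0],[[0,0,-0.5],0],[[0,0,-0.7],0],[[0,0,-0.8],0],[[0,0,-0.8],0],[[0,0,-0.5],0],[[0,0,-0.2],0],[[0,0,0],0]]' && python3 -c "
from h import *
go(.5714,.1656,.1,38.1)"
```

```text
clock: 17.45
ee_pos: [0.4618, -0.0784, 0.0341]
ee_rot: [0.438, 0.899, -0.0, -0.0]
ft_force: [-0.0, -0.2, 0.5]
gripper_width: 0.582
gripper_force: 0.0
clock: 18.25
ee_pos: [0.4624, -0.0786, 0.035]
ee_rot: [0.438, 0.899, 0.0, 0.001]
ft_force: [-0.7, -0.8, 6.5]
gripper_width: 0.344
gripper_force: 34.6
pos [ 0.4624 -0.0786  0.035 ] yaw 38.08 TURN first -0.0 SHIFT [ 3.12  5.91 -1.63] t 18.25 w 0.344 gf 34.58562791347504
clock: 19.05
ee_pos: [0.4621, -0.0785, 0.183]
ee_rot: [0.438, 0.899, 0.0, 0.001]
ft_force: [-0.4, -0.1, -2.3]
gripper_width: 0.347
gripper_force: 34.9
pos [ 0.4621 -0.0785  0.183 ] yaw 38.08 TURN first -0.0 SHIFT [3.12 5.91 2.08] t 19.05 w 0.347 gf 34.93163466453552
```

```bash
python3 -m pendant '[[[0.2,0.4,0],0],[[0.5,0.9,0],0],[[0.55,1,0],0],[[0.55,1,0],0],[[0.5,1,0],0],[[0.42,0.9,0],0],[[0.3,0.5,0],0],[[0.1,0.21,0],0]]' && python3 -m pendant '[[[0,0,0.3],0],[[0,0,0.4],0],[[0,0,0.5],0],[[0,0,0.5],0],[[0,0,0.3],0],[[0,0,0.08],0],[[0,0,0],0],[[0,0,0],0]]' && python3 - <<'E'
from h import *
c=cam('wrist'); cv2.imwrite('pics/w6.png',c['image'])
for w in wells(c): print(w[0],w[1].round(1),w[2].round(4))
go(.5714,.1656,.048,38.1)
E
```

```text
clock: 19.85
ee_pos: [0.57, 0.1679, 0.1795]
ee_rot: [0.437, 0.9, -0.001, -0.002]
ft_force: [-0.3, -0.7, -2.8]
gripper_width: 0.345
gripper_force: 35.2
clock: 20.65
ee_pos: [0.5715, 0.1654, 0.0996]
ee_rot: [0.438, 0.899, 0.0, 0.001]
ft_force: [-0.2, -0.3, -2.4]
gripper_width: 0.348
gripper_force: 35.2
1730 [ 74.6 274.9] [0.5164 0.2352]
2194 [148.8 275.1] [0.5417 0.2029]
1903 [218.5 275.5] [0.5689 0.1685]
pos [0.5717 0.1656 0.1   ] yaw 38.06 TURN first -0.01 SHIFT [ 0.01 -0.01  1.3 ] t 20.7 w 0.344 gf 35.20640552043915
```

View pics/w6.png

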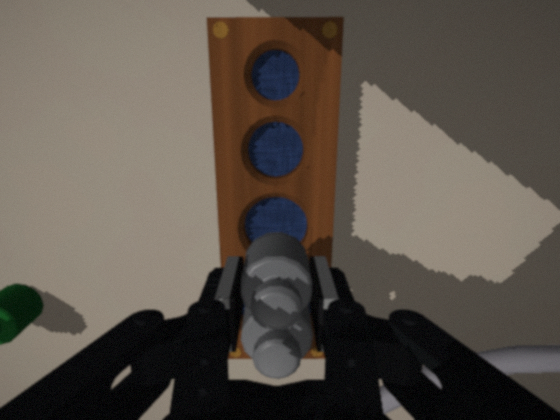

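The 200 hangs upright at (275,285), in line with the row. Lowering it.

```bash
python3 -m pendant '[[[0.01,0,0.2],0],[[0,0,0.4],0],[[0,0,0.35],0],[[0,0,0.2],0],[[0,0,0.1],0],[[0,0,0.04],0],[[0,0,0],0],[[0,0,0],0]]' && python3 -m pendant '[[[0,0,0.02],0],[[0,0,0],0],[[0,0,0],0],[[0,0,0],0],[[0,0,0],0],[[0,0,0],0],[[0,0,0],0],[[0,0,0],0]]'
```

```text
clock: 21.5
ee_pos: [0.5706, 0.1661, 0.048]
ee_rot: [0.438, 0.899, -0.0, -0.0]
ft_force: [-3.5, -1.6, 6.1]
gripper_width: 0.344
gripper_force: 36.0
clock: 22.3
ee_pos: [0.5707, 0.1661, 0.0479]
ee_rot: [0.438, 0.899, -0.0, -0.0]
ft_force: [-6.8, -0.9, 12.9]
gripper_width: 0.345
gripper_force: 36.6
```

```bash
python3 -m pendant '[[[0,0,-0.01],0],[[0,0,0],0],[[0,0,0],0],[[0,0,0],0],[[0,0,0],0],[[0,0,0],0],[[0,0,0],0],[[0,0,0],0]]' 48 && python3 -m pendant '[[[0,0,-0.2],0],[[0,0,-0.3],0],[[0,0,-0.5],0],[[0,0,-0.7],0],[[0,0,-0.8],0],[[0,0,-0.7],0],[[0,0,-0.2],0],[[0,0,0],0]]' && python3 - <<'E'
from h import *
c=cam('wrist'); cv2.imwrite('pics/w7.png',c['image'])
for s,h in [((.6064,.1208),.071),((.5714,.1656),.057)]: print(knob(c,np.array(s),h))
go(.4567,-.2013,.16,38.1)
E
```

```text
clock: 23.1
ee_pos: [0.5706, 0.166, 0.0469]
ee_rot: [0.438, 0.899, 0.0, 0.0]
ft_force: [0.0, 0.5, 0.2]
gripper_width: 0.562
gripper_force: 0.0
clock: 23.9
ee_pos: [0.5717, 0.1662, 0.1853]
ee_rot: [0.438, 0.899, 0.001, 0.002]
ft_force: [0.9, 0.5, -0.5]
gripper_width: 0.561
gripper_force: 0.0
(np.int64(840), array([0.60559663, 0.1227635 ]), array([0.60481326, 0.12407189, 0.06989967]))
(np.int64(533), array([0.57008247, 0.16740131]), array([0.56971968, 0.16806063, 0.05584443]))
pos [0.5707 0.1661 0.1834] yaw 38.08 TURN first -0.0 SHIFT [-5.47 -7.91  0.58] t 23.95 w 0.561 gf 0.0
```

View pics/w7.png

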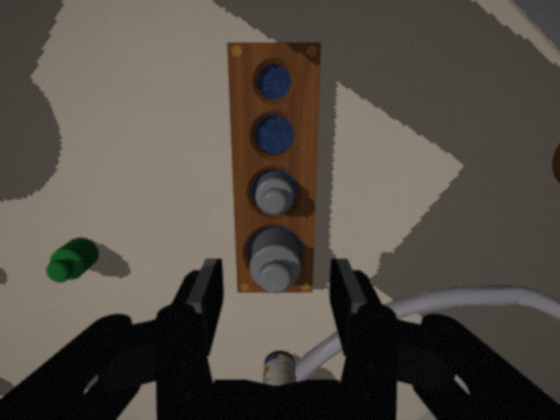

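Both weights stand upright in their wells, at (273,192) and (275,258). Next is the 100.

```bash
python3 -m pendant '[[[-0.2,-0.3,0],0],[[-0.5,-0.7,0],0],[[-0.65,-0.95,0],0],[[-0.69,-1,0],0],[[-0.69,-1,0],0],[[-0.69,-1,0],0],[[-0.69,-1,0.1],0],[[-0.6,-0.9,0.2],0]]' 42 && python3 -m pendant '[[[-0.46,-0.66,0.3],0],[[-0.2,-0.3,0.4],0],[[-0.1,-0.1,0.5],0],[[0,0,0.3],0],[[0,0,0.1],0],[[0,0,0],0],[[0,0,0],0],[[0,0,0],0]]' && python3 - <<'E'
from h import *
c=cam('wrist'); cv2.imwrite('pics/w8.png',c['image'])
for n,s,h in [(100,(.457,-.2),.037),(50,(.5938,-.2),.031)]:
  try: k=knob(c,np.array(s),h); print(n,k[0],k[1].round(4),k[2].round(4))
  except Exception as e: print(e)
go(.4567,-.2015,.033,38.1)
E
```

```text
clock: 24.75
ee_pos: [0.469, -0.1535, 0.1698]
ee_rot: [0.438, 0.899, -0.0, -0.001]
ft_force: [-0.7, -0.2, 0.2]
gripper_width: 0.488
gripper_force: 0.0
clock: 25.55
ee_pos: [0.4571, -0.2013, 0.1077]
ee_rot: [0.437, 0.899, -0.0, 0.001]
ft_force: [0.6, 0.3, -0.2]
gripper_width: 0.494
gripper_force: 0.0
100 498 [ 0.4561 -0.2013] [ 0.4554 -0.2005  0.0357]
zero-size array to reduction operation maximum which has no identity
pos [ 0.4571 -0.2013  0.1077] yaw 38.13 TURN first 0.0 SHIFT [ 0.01 -0.01  1.87] t 25.6 w 0.489 gf 0.0
```

View pics/w8.png

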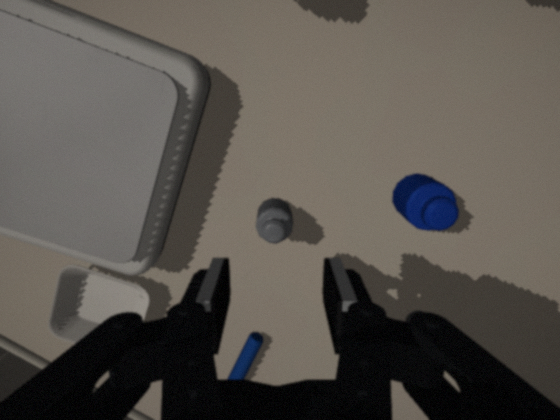

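The 100 is between the fingers at (274,220). The balance edge at (160,250) and a small white dish at (100,300) lie to the left, so I'll check clearance by depth.

```bash
python3 - <<'E'
from h import *
c=cam('wrist'); P=cloud(c); s=bot.state(); T=(P-s['ee_pos'])@Ro.from_quat(s['ee_rot']).as_matrix()
for lo,hi in [(.015,.03),(.03,.05),(.05,.07)]:
    m=(c['z_map']>0)&(P[...,2]>lo)&(P[...,2]<hi)&(abs(T[...,0])<.045)&(abs(T[...,1])>.02)
    for sg in (-1,1):
        q=T[m&(sg*T[...,1]>0)]; print(lo,sg,len(q), np.percentile(abs(q[:,1]),1).round(4) if len(q) else '')
E
```

```text
0.015 -1 3843 0.0552
0.015 1 1388 0.0787
0.03 -1 13481 0.069
0.03 1 1059 0.084
0.05 -1 0 
0.05 1 0
```

```bash
python3 -m pendant '[[[0,0,0.2],0],[[0,0,0.4],0],[[0,0,0.5],0],[[0,0,0.4],0],[[0,0,0.22],0],[[0,0,0.1],0],[[0,0,0.05],0],[[0,0,0],0]]' 42 && python3 -m pendant '[[[0,0,0],0],[[0,0,0],0],[[0,0,0],0],[[0,0,0],0],[[0,0,0],0],[[0,0,0],0],[[0,0,0],0],[[0,0,0],0]]' 18 30 && python3 -m pendant '[[[0,0,-0.2],0],[[0,0,-0.5],0],[[0,0,-0.7],0],[[0,0,-0.8],0],[[0,0,-0.8],0],[[0,0,-0.5],0],[[0,0,-0.2],0],[[0,0,0],0]]' && python3 -c "
from h import *
go(.5417,.2030,.1,38.1)"
```

```text
clock: 26.45
ee_pos: [0.4568, -0.2016, 0.0324]
ee_rot: [0.438, 0.899, -0.0, 0.0]
ft_force: [0.5, -0.2, -0.2]
gripper_width: 0.494
gripper_force: 0.0
clock: 27.25
ee_pos: [0.457, -0.2017, 0.0329]
ee_rot: [0.438, 0.899, -0.0, 0.001]
ft_force: [-0.3, 0.8, 6.8]
gripper_width: 0.265
gripper_force: 29.5
clock: 28.05
ee_pos: [0.4569, -0.2016, 0.1811]
ee_rot: [0.438, 0.899, -0.0, 0.001]
ft_force: [0.1, -0.1, -1.5]
gripper_width: 0.265
gripper_force: 29.5
pos [ 0.4569 -0.2016  0.1811] yaw 38.08 TURN first -0.0 SHIFT [6.66 7.91 2.02] t 28.05 w 0.265 gf 29.498480558395386
```

```bash
python3 -m pendant '[[[0.25,0.3,0],0],[[0.5,0.6,0],0],[[0.75,0.9,0],0],[[0.8,0.95,0],0],[[0.8,0.95,0],0],[[0.8,0.95,0],0],[[0.8,0.95,0],0],[[0.75,0.9,0],0]]' && python3 -m pendant '[[[0.7,0.8,0],0],[[0.35,0.41,0],0],[[0.16,0.2,0],0],[[0,0,0.4],0],[[0,0,0.5],0],[[0,0,0.5],0],[[0,0,0.4],0],[[0,0,0.2],0]]' && python3 - <<'E'
from h import *
c=cam('wrist'); cv2.imwrite('pics/w9.png',c['image'])
for w in wells(c): print(w[0],w[1].round(1),w[2].round(4))
go(.5417,.2030,.0465,38.1)
E
```

```text
clock: 28.85
ee_pos: [0.5252, 0.1337, 0.1781]
ee_rot: [0.438, 0.899, -0.001, -0.002]
ft_force: [0.1, 0.1, -1.2]
gripper_width: 0.265
gripper_force: 29.6
clock: 29.65
ee_pos: [0.5391, 0.2027, 0.0972]
ee_rot: [0.438, 0.899, -0.002, -0.002]
ft_force: [0.1, 0.5, -0.5]
gripper_width: 0.263
gripper_force: 29.6
1381 [164.2 280. ] [0.5166 0.2349]
1480 [226.7 280.3] [0.5413 0.2039]
87 [361.2 249.5] [0.5875 0.1094]
50 [362.6 311.4] [0.6231 0.1359]
pos [0.539  0.2027 0.0967] yaw 38.04 TURN first -0.01 SHIFT [-0.04  0.06  1.26] t 29.7 w 0.264 gf 29.63775873184204
```

View pics/w9.png

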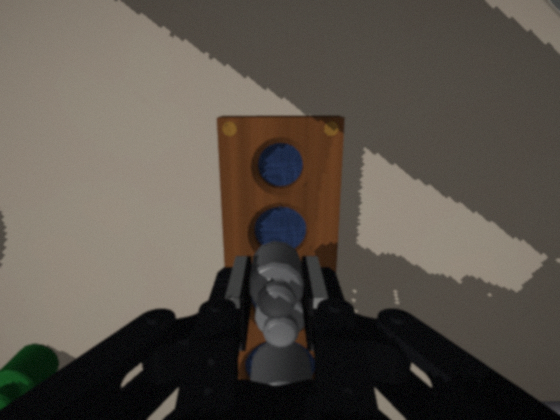

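The 100 hangs in line at (277,270). I'll let the arm settle and then lower.

```bash
python3 -m pendant '[[[0,0,0],0],[[0,0,0],0],[[0,0,0],0],[[0,0,0.2],0],[[0,0,0.2],0],[[0,0,0],0],[[0,0,0],0],[[0,0,0],0]]' && python3 -c "
from h import *
go(.5416,.2031,.0465,38.1)"
```

```text
clock: 30.5
ee_pos: [0.5413, 0.2035, 0.0841]
ee_rot: [0.438, 0.899, -0.0, 0.0]
ft_force: [0.2, -1.1, -0.7]
gripper_width: 0.265
gripper_force: 29.6
pos [0.5413 0.2035 0.0841] yaw 38.08 TURN first -0.0 SHIFT [-0.01 -0.    0.94] t 30.5 w 0.265 gf 29.639209806919098
```

```bash
python3 -m pendant '[[[0,0,0.2],0],[[0,0,0.3],0],[[0,0,0.25],0],[[0,0,0.12],0],[[0,0,0.06],0],[[0,0,0.02],0],[[0,0,0],0],[[0,0,0],0]]' && python3 -m pendant '[[[0,0,0],0],[[0,0,0],0],[[0,0,0],0],[[0,0,0],0],[[0,0,0],0],[[0,0,0],0],[[0,0,0],0],[[0,0,0],0]]'
```

```text
clock: 31.3
ee_pos: [0.5415, 0.2035, 0.0462]
ee_rot: [0.438, 0.899, 0.0, 0.0]
ft_force: [-0.4, -0.2, -1.2]
gripper_width: 0.261
gripper_force: 29.7
clock: 32.1
ee_pos: [0.5412, 0.2035, 0.0461]
ee_rot: [0.438, 0.899, -0.0, 0.0]
ft_force: [-0.4, -0.3, -0.8]
gripper_width: 0.265
gripper_force: 29.7
```

```bash
python3 -m pendant '[[[0,0,0.02],0],[[0,0,0],0],[[0,0,0.01],0],[[0,0,0],0],[[0,0,0],0],[[0,0,0],0],[[0,0,0],0],[[0,0,0],0]]'
```

```text
clock: 32.9
ee_pos: [0.5414, 0.2035, 0.0459]
ee_rot: [0.438, 0.899, -0.0, 0.0]
ft_force: [-4.0, -0.5, 8.8]
gripper_width: 0.264
gripper_force: 30.4
```

Contact on the felt. Releasing.

```bash
python3 -m pendant '[[[0,0,-0.01],0],[[0,0,0],0],[[0,0,0],0],[[0,0,0],0],[[0,0,0],0],[[0,0,0],0],[[0,0,0],0],[[0,0,0],0]]' 42 && python3 -m pendant '[[[0,0,-0.2],0],[[0,0,-0.3],0],[[0,0,-0.5],0],[[0,0,-0.7],0],[[0,0,-0.8],0],[[0,0,-0.7],0],[[0,0,-0.2],0],[[0,0,0],0]]' && python3 - <<'E'
from h import *
c=cam('wrist'); cv2.imwrite('pics/w10.png',c['image'])
for s,h in [((.6064,.1208),.071),((.5714,.1656),.057),((.5417,.203),.05)]: print(knob(c,np.array(s),h))
go(.594,-.2013,.16,38.1)
E
```

```text
clock: 33.7
ee_pos: [0.5412, 0.2035, 0.0453]
ee_rot: [0.438, 0.899, -0.0, -0.0]
ft_force: [-0.0, -0.1, -0.0]
gripper_width: 0.494
gripper_force: 0.0
clock: 34.5
ee_pos: [0.5424, 0.2037, 0.1836]
ee_rot: [0.438, 0.899, 0.001, 0.002]
ft_force: [0.2, -1.1, -0.2]
gripper_width: 0.49
gripper_force: 0.0
(np.int64(743), array([0.60554511, 0.12293513]), array([0.60441326, 0.1244135 , 0.06984201]))
(np.int64(472), array([0.56992326, 0.16783522]), array([0.56929232, 0.16857089, 0.05576196]))
(np.int64(304), array([0.54126967, 0.20446405]), array([0.54080632, 0.20503341, 0.04865639]))
pos [0.5413 0.2035 0.1818] yaw 38.08 TURN first -0.0 SHIFT [-8.78 -5.21  0.54] t 34.55 w 0.492 gf 0.0
```

View pics/w10.png

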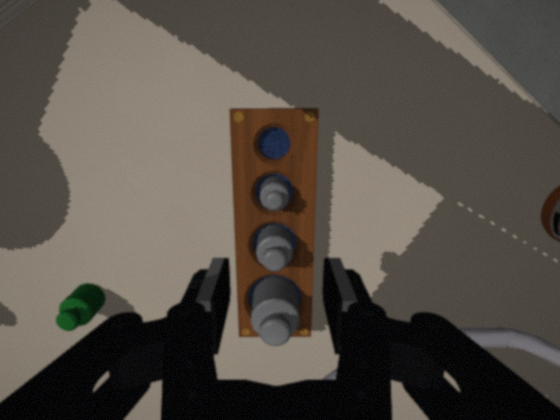

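The first three wells are filled and upright; the smallest is empty at (275,144). Before fetching the 50 I'll check the clearance to the tall drum near it.

```bash
python3 - <<'E'
from h import *
for n in ('scene','top'):
    c=cam(n); P=cloud(c); d=np.hypot(P[...,0]-.594,P[...,1]+.2013); 
    m=(c['z_map']>0)&(P[...,2]>.03)&(d<.25)&(d>.02)
    q=P[m];dd=d[m]; o=np.argsort(dd)[:400:40]; print(n,np.c_[q[o],dd[o]].round(3))
E
```

```text
scene [[ 0.525 -0.135  0.042  0.095]
 [ 0.517 -0.124  0.041  0.109]
 [ 0.704 -0.225  0.342  0.112]
 [ 0.703 -0.236  0.354  0.114]
 [ 0.667 -0.112  0.082  0.115]
 [ 0.706 -0.233  0.328  0.116]
 [ 0.7   -0.249  0.36   0.117]
 [ 0.711 -0.211  0.189  0.117]
 [ 0.705 -0.24   0.322  0.118]
 [ 0.709 -0.229  0.278  0.118]]
top [[ 0.529 -0.142  0.041  0.088]
 [ 0.516 -0.136  0.044  0.102]
 [ 0.519 -0.12   0.031  0.111]
 [ 0.706 -0.211  0.364  0.112]
 [ 0.704 -0.231  0.364  0.114]
 [ 0.708 -0.21   0.353  0.115]
 [ 0.701 -0.246  0.359  0.116]
 [ 0.701 -0.248  0.363  0.117]
 [ 0.706 -0.236  0.339  0.117]
 [ 0.666 -0.109  0.083  0.117]]
```

```bash
python3 -m pendant '[[[-0.3,-0.18,0],0],[[-0.6,-0.36,0],0],[[-0.9,-0.53,0],0],[[-1,-0.59,0],0],[[-1,-0.59,0],0],[[-1,-0.59,0],0],[[-1,-0.59,0],0],[[-1,-0.59,0],0]]' 38 && python3 -m pendant '[[[-0.9,-0.55,0],0],[[-0.6,-0.36,0],0],[[-0.35,-0.2,0.2],0],[[-0.13,-0.08,0.4],0],[[0,0,0.5],0],[[0,0,0.4],0],[[0,0,0.2],0],[[0,0,0],0]]' && python3 -m pendant '[[[0,0,0],0],[[0,0,0],0],[[0,0,0],0],[[0,0,0],0],[[0,0,0],0],[[0,0,0],0],[[0,0,0],0],[[0,0,0],0]]' && python3 - <<'E'
from h import *
c=cam('wrist'); cv2.imwrite('pics/w11.png',c['image'])
k=knob(c,np.array((.5938,-.2)),.031); print(k[0],k[1].round(4),k[2].round(4))
go(.594,-.2013,.033,38.1)
E
```

```text
clock: 35.45
ee_pos: [0.5814, -0.1125, 0.18]
ee_rot: [0.438, 0.899, -0.0, -0.001]
ft_force: [0.8, -0.2, -0.0]
gripper_width: 0.445
gripper_force: 0.0
clock: 36.25
ee_pos: [0.5926, -0.1999, 0.111]
ee_rot: [0.437, 0.899, 0.0, -0.002]
ft_force: [0.1, 0.1, 0.1]
gripper_width: 0.445
gripper_force: 0.0
clock: 37.05
ee_pos: [0.5938, -0.2015, 0.1133]
ee_rot: [0.438, 0.899, 0.0, -0.0]
ft_force: [0.3, -0.1, -0.5]
gripper_width: 0.445
gripper_force: 0.0
257 [ 0.5941 -0.2015] [ 0.5938 -0.2011  0.0296]
pos [ 0.5938 -0.2015  0.1133] yaw 38.07 TURN first -0.0 SHIFT [0.   0.01 2.01] t 37.1 w 0.445 gf 0.0
```

View pics/w11.png

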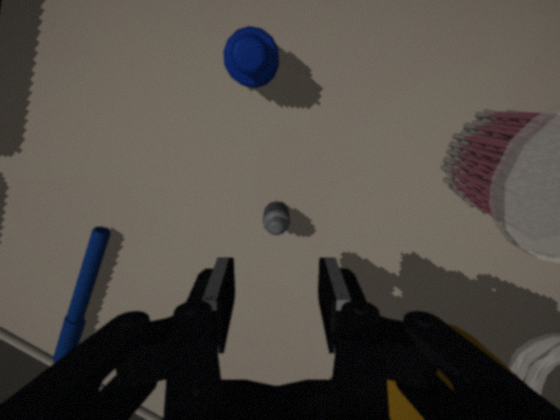

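The 50 sits between the fingers at (276,217), and the pen, tub and drum are clear. Going down to grip and lift.

```bash
python3 -m pendant '[[[0,0.01,0.2],0],[[0,0,0.4],0],[[0,0,0.5],0],[[0,0,0.4],0],[[0,0,0.3],0],[[0,0,0.13],0],[[0,0,0.07],0],[[0,0,0],0]]' 38 && python3 -m pendant '[[[0,0,0],0],[[0,0,0],0],[[0,0,0],0],[[0,0,0],0],[[0,0,0],0],[[0,0,0],0],[[0,0,0],0],[[0,0,0],0]]' 12 25 && python3 -m pendant '[[[0,0,-0.2],0],[[0,0,-0.5],0],[[0,0,-0.7],0],[[0,0,-0.8],0],[[0,0,-0.8],0],[[0,0,-0.5],0],[[0,0,-0.2],0],[[0,0,0],0]]' && python3 -c "
from h import *
go(.5165,.2351,.1,38.1)"
```

```text
clock: 37.9
ee_pos: [0.5942, -0.2014, 0.0333]
ee_rot: [0.438, 0.899, -0.0, 0.0]
ft_force: [-0.8, 0.1, 0.4]
gripper_width: 0.444
gripper_force: 0.0
clock: 38.7
ee_pos: [0.5948, -0.2016, 0.0342]
ee_rot: [0.438, 0.899, -0.0, 0.001]
ft_force: [-0.2, 0.2, 6.2]
gripper_width: 0.19
gripper_force: 24.7
clock: 39.5
ee_pos: [0.5944, -0.2014, 0.1823]
ee_rot: [0.438, 0.899, -0.0, 0.001]
ft_force: [-0.2, -0.7, -0.9]
gripper_width: 0.192
gripper_force: 24.4
pos [ 0.5944 -0.2014  0.1823] yaw 38.08 TURN first -0.0 SHIFT [9.79 5.2  2.05] t 39.5 w 0.192 gf 24.42470669746399
```

```bash
python3 -m pendant '[[[0.3,0.16,0],0],[[0.6,0.32,0],0],[[0.9,0.48,0],0],[[1,0.53,0],0],[[1,0.53,0],0],[[1,0.53,0],0],[[1,0.53,0],0],[[1,0.53,0],0]]' && python3 -m pendant '[[[1,0.53,0],0],[[0.9,0.48,0],0],[[0.6,0.32,0],0],[[0.35,0.19,0],0],[[0.14,0.07,0.2],0],[[0,0,0.5],0],[[0,0,0.5],0],[[0,0,0.5],0]]' && python3 -m pendant '[[[0,0,0.4],0],[[0,0,0],0],[[0,0,0],0],[[0,0,0],0],[[0,0,0],0],[[0,0,0],0],[[0,0,0],0],[[0,0,0],0]]' && python3 - <<'E'
from h import *
c=cam('wrist'); cv2.imwrite('pics/w12.png',c['image'])
for w in wells(c): print(w[0],w[1].round(1),w[2].round(4))
go(.5165,.2351,.047,38.1)
E
```

```text
clock: 40.3
ee_pos: [0.5376, 0.1044, 0.1792]
ee_rot: [0.438, 0.899, -0.001, -0.002]
ft_force: [-0.3, 0.8, -0.5]
gripper_width: 0.192
gripper_force: 24.4
clock: 41.1
ee_pos: [0.5159, 0.2341, 0.1113]
ee_rot: [0.438, 0.899, -0.001, -0.0]
ft_force: [0.0, -0.5, -0.2]
gripper_width: 0.191
gripper_force: 24.4
clock: 41.9
ee_pos: [0.5164, 0.2354, 0.0976]
ee_rot: [0.438, 0.899, 0.0, 0.0]
ft_force: [0.5, -0.5, -1.4]
gripper_width: 0.193
gripper_force: 24.5
1095 [227.  275.5] [0.5169 0.2345]
pos [0.5164 0.2353 0.0975] yaw 38.08 TURN first -0.0 SHIFT [-0.01 -0.    1.26] t 41.95 w 0.192 gf 24.457595944404602
```

View pics/w12.png

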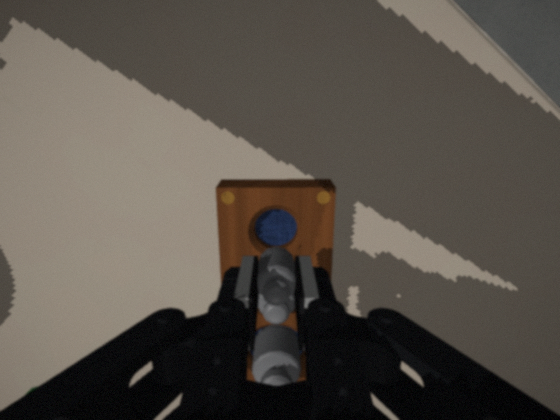

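The 50 is held upright at (276,275), in line with its well. Lowering it.

```bash
python3 -m pendant '[[[0,0,0.2],0],[[0,0,0.35],0],[[0,0,0.35],0],[[0,0,0.2],0],[[0,0,0.1],0],[[0,0,0.04],0],[[0,0,0],0],[[0,0,0],0]]' && python3 -m pendant '[[[0,0,0.01],0],[[0,0,0],0],[[0,0,0],0],[[0,0,0],0],[[0,0,0],0],[[0,0,0],0],[[0,0,0],0],[[0,0,0],0]]'
```

```text
clock: 42.75
ee_pos: [0.5165, 0.2353, 0.0477]
ee_rot: [0.438, 0.899, 0.0, 0.0]
ft_force: [-0.6, 0.7, -0.0]
gripper_width: 0.188
gripper_force: 24.4
clock: 43.55
ee_pos: [0.5163, 0.2353, 0.0473]
ee_rot: [0.438, 0.899, 0.0, 0.0]
ft_force: [0.2, 0.8, 0.2]
gripper_width: 0.192
gripper_force: 24.4
```

```bash
python3 -m pendant '[[[0,0,0.02],0],[[0,0,0],0],[[0,0,0],0],[[0,0,0],0],[[0,0,0],0],[[0,0,0],0],[[0,0,0],0],[[0,0,0],0]]'
```

```text
clock: 44.35
ee_pos: [0.5164, 0.2353, 0.0472]
ee_rot: [0.438, 0.899, -0.0, 0.0]
ft_force: [-2.3, -1.1, 6.3]
gripper_width: 0.193
gripper_force: 25.0
```

```bash
python3 -m pendant '[[[0,0,-0.01],0],[[0,0,0],0],[[0,0,0],0],[[0,0,0],0],[[0,0,0],0],[[0,0,0],0],[[0,0,0],0],[[0,0,0],0]]' 38 && python3 -m pendant '[[[0,0,-0.2],0],[[0,0,-0.3],0],[[0,0,-0.5],0],[[0,0,-0.8],0],[[0,0,-1],0],[[0,0,-0.8],0],[[0,0,-0.3],0],[[0,0,0],0]]' && python3 -m pendant '[[[0,0,0],0],[[0,0,0],0],[[0,0,0],0],[[0,0,0],0],[[0,0,0],0],[[0,0,0],0],[[0,0,0],0],[[0,0,0],0]]' && python3 - <<'E'
from h import *
c=cam('wrist'); cv2.imwrite('pics/w13.png',c['image'])
for s,h in [((.6064,.1208),.071),((.5714,.1656),.057),((.5417,.203),.05),((.5165,.2351),.044)]:
    k=knob(c,np.array(s),h,.02); print(k[0],k[1].round(4),k[2].round(4))
E
```

```text
clock: 45.15
ee_pos: [0.5163, 0.2353, 0.0469]
ee_rot: [0.438, 0.899, -0.0, -0.0]
ft_force: [-0.5, -0.3, 0.6]
gripper_width: 0.443
gripper_force: 0.0
clock: 45.95
ee_pos: [0.5177, 0.2356, 0.2058]
ee_rot: [0.438, 0.899, 0.002, 0.002]
ft_force: [0.4, -0.4, -0.3]
gripper_width: 0.448
gripper_force: 0.0
clock: 46.75
ee_pos: [0.5163, 0.2353, 0.2029]
ee_rot: [0.438, 0.899, 0.0, 0.0]
ft_force: [0.2, -0.2, -0.1]
gripper_width: 0.449
gripper_force: 0.0
596 [0.6055 0.1232] [0.6042 0.1247 0.0698]
375 [0.5702 0.1678] [0.569  0.1688 0.0558]
240 [0.5411 0.2046] [0.5405 0.2053 0.0487]
150 [0.5166 0.236 ] [0.5163 0.2362 0.0427]
```

View pics/w13.png

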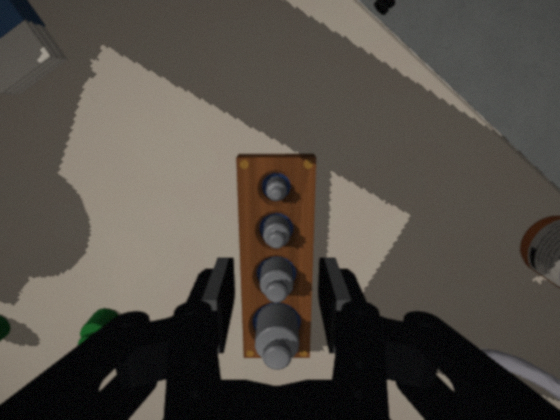

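All four weights stand upright in their wells, in a row from (276,335) for the biggest to (276,187) for the smallest. The knob heights match weights standing on the felt, and the gripper is clear.

```bash
python3 -c "
from workcell import bot
print(bot.sign_off())"
```

```text
the job is handed in; nothing more can be done
None
```

All four check weights stand upright in their own wells, biggest to smallest; I never touched the balance or swab tub, and handed the job in at about 47 s of the 99 s allowed.

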